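# Set the stop and feed a sleeve up to it past the run-back catch

## Robot

A 7-joint arm with a two-finger parallel gripper is mounted at the origin on a cart in front of the work surface, level with it; the furniture and walls round the work are solid. World frame = base frame: x ahead of the robot, y to its left, z up, the work surface at z = 0. Lengths are in m, angles in degrees, forces in N, time in s.
With the tool pointing down it reaches from about 0.4 to 0.9 m from the base axis. Payload 5.6 kg.
Tool frame: the origin (TCP) lies between the finger pads; the fingertips stand 19 mm ahead of it and the grasp point (between the pads) is the TCP; y points along the fingers, z is the direction in which the jaws open and shut, and the axes are right-handed (so a half turn about y gives the same grasp; the last joint's range is limited). The gripper opens to 92 mm and grips with 3 to 60 N. Pads are 20 mm wide; open, the fingers measure 128 mm over their backs; the gripper's body (75 mm by 189 mm) begins 69 mm behind the grasp point.
Start: joints at [62.682, 26.786, -0.665, 91.828, 0.344, 61.387, -3.226], TCP at [0.273, -0.59, 0.234] pointing down, gripper open.
Joint ranges: [-144.91, 144.91], [-17.63, 115.5], [-89.93, 88.59], [15.96, 139.68], [-74.01, 254.01], [8.47, 105.57], [-167.45, 167.45]. Speed limits (degrees/s): [147.25, 147.25, 180, 180, 180, 180, 180].

## Interface

Orientations are given as [roll, pitch, yaw] about the fixed x, y, z axes, in that order (R = Rz(yaw) Ry(pitch) Rx(roll)).
In Python, from bench import movep, move_l, goto_joints, set_gripper, sleep, ik, read_state, camera, PlanningError, sign_off, boxes_of, tip_of gives the robot as it stands. Calls block until the motion is done:
- movep(position, orientation): joint-space move of the TCP to a pose.
- move_l(position, ori=None, max_speed=0.15, guard=None): straight line of the TCP; ori=None keeps the orientation; max_speed is the mean speed in m/s. With guard (N) it stops when the force on the tool has changed by that much, and returns True; else False.
- goto_joints(angles): joint-space move.
- set_gripper(opening, strength=None): opening from 0.0 (shut) to 1.0 (fully open); strength is the grip in N (None keeps the last); returns when the fingers have stopped.
- sleep(seconds).
- ik(position, orientation): joint angles nearest the present ones, or None.
- read_state(): the state.
- camera(name): name is "scene" or "top"; returns a dict with "frame" (384x512x3 uint8, red, green, blue), "fovy" (degrees; the focal length in pixels is half the picture's height over the tangent of half this angle, whatever the lens; pixels are square), "cx", "cy" (the principal point, pixels), "rvec" (rotation vector, rad) and "tvec" (3), from world to camera coordinates, as OpenCV has them. Camera axes: x right, y down, z forward; pixel columns grow to the right and rows downward; lengths in m; the calibration is good to about 2 mm. A picture is of the moment at which its call begins. There is no depth.
A pose or a line that the arm cannot do raises PlanningError and nothing moves.
- sign_off(): hands the job in, once; it reports no verdict.
Trained networks look in the newest picture that a camera, given by its name, has taken for a name from the list of things; names that differ only in an ending like _2 or _b are one class to them, and where a whole thing is asked for, a point or a joint stands for the part that bears it (a point fixed in the world has none). Each returns a list of dicts, best first, with "conf" (0 to 1); they miss things now and then, are a little off and sometimes report something else, mostly with a low value. They report only what shows in the picture. A call takes as long as a camera call. They do not tell look-alikes from the thing itself.
- boxes_of(camera, target): "xy" ([column, row] in pixels, amid what is visible of it).
- tip_of(camera, target): "xy" ([column, row] in pixels: a listed point, or the origin of a listed thing).
The state is a dict: "time": time; "joint_positions": joint angles; "qvel": joint speeds; "joint_torque": joint torques, N m; "ee_pos": TCP position; "orientation": TCP orientation; "wrist_force": force on the tool from outside, world axes, zero at the start; "moment": the same for the moment, N m; "gripper_width": opening from 0.0 (shut) to 1.0 (fully open).
Only numpy, scipy, OpenCV 4.12 (cv2) and the standard library are available. Lean on these libraries where they do the work, as an engineer would, in place of code of your own. Each camera call takes 0.05 s, during which the arm holds its last target.

## Task

Make the sloped feed track ready for marking: swing the stop arm fully shut across the upper end of the track, then push the turned sleeve from the bottom of the track up over the sprung catch to the stop arm, so that the catch comes up behind the sleeve and keeps it from rolling back when you draw away. Only push with the fingers: keep pushing the sleeve until it is over the catch rather than flicking it up the track, do not lift it out of the track, and leave the loose samples and blocks round about where they are.

Things in the scene. Friction and masses are not known exactly. Their poses are not given: they have to be found in the camera images.
- feed_track: The whole feed track, fixed to the table: a dark base plate 212 x 64 x 8 mm that carries a sloping aluminium channel on two supports. Origin at table height under the middle of the base; x points horizontally towards the upper end of the track, y to the left of that, z up.
- track_channel: Sloping channel fixed on the feed track, rising 14 degrees. Origin: middle of its floor at the inner face of the bottom lip; x up the slope along the floor, y to the left of that (level), z square off the floor. Floor 192 mm long, 25 mm wide between side walls that stand 8 mm above it (29 mm over the walls); an 11 mm lip closes the bottom. Shut, the stop arm's face crosses it at x = 176 mm.
- catch (a joint): Sprung catch in a floor slot, a 10 mm wide ramp from x = 115 to its tip at x = 145 mm in the channel frame. 0 = up, tip 5 mm above the floor; a sleeve pushed over it presses it flush (about 0.16 rad, 1 N). It springs up by itself once the sleeve's centre is past about x = 157 mm; the sleeve then leans back on its square end.
- stop_arm (a joint): Stop arm, a bar on a stiff upright pivot left (+y) of the channel's upper end. 0 = shut, square across the channel, its end on the small steel post at the right; grows as it opens, the free end swinging down the slope and out to the left (1.57 = along the channel, pointing down it). Stays where left; about 1 N at its end moves it. A sleeve pushed up against it presses it on to its post.
- stop_pivot (a point): On the stop arm's pivot axis, half-way up the bar. In the channel frame it is at x = 180, y = 30, z = 18 mm.
- stop_tip (a point): At the rounded free end of the stop arm, half-way up the bar, 56 mm from the pivot axis (the bar runs 4 mm past it). The bar is 8 mm thick and 16 mm high; its underside is 10 mm above the channel floor, clear of the side walls.
- sleeve_center (a point): Centre of the sleeve to be fed: a pale turned ring with a thin dark line round it, 30 mm in diameter and 22 mm long, about 60 g, smooth, lying on its side across the channel so that it rolls along it; it starts at the bottom against the lip. Its centre is 15 mm off the channel floor. Let go below the catch it rolls back down.
- pocket (a point): Where the sleeve's centre belongs, between the raised catch and the shut stop arm: x = 158 mm, y = 0, z = 15 mm in the channel frame (the sleeve has about 5 mm of play along the track there).
- tall_sample: Bystander: turned sample 20 mm in diameter, 50 mm tall, standing loose on the table. Origin at the centre of its underside.
- short_sample: Bystander: turned sample 22 mm in diameter, 34 mm tall, standing loose on the table. Origin at the centre of its underside.
- vee_block: Bystander: loose steel V block 35 x 40 x 30 mm high. Origin at the centre of its underside.
- gauge_block: Bystander: loose plain steel block 25 x 50 x 25 mm high. Origin at the centre of its underside.
Not all that is in view belongs to the job. What is shaped like the part that bears sleeve_center but orange, pink or red is not meant.

How it is judged:
By the outcome, as a careful person would: the job done as asked, in the order asked, and still so for the second after the job is handed in, with the robot touching nothing.
It also fails if it takes over 58 s, if anything falls off the work surface, if the arm or the gripper's body presses on something with over 40 N, if the wrist force passes 120 N, or if a joint passes its speed limit or range.

## Working session

There is one attempt and no reset: what is moved stays moved. The work goes in short steps, each a Python script; the robot and the scene stay as the last script left them, time stands still between calls to the robot, and variables do not carry over. Pictures are saved under pics/ and viewed, and the job is handed in when it is done.

```bash
ls; mkdir -p pics; cat > h.py <<'E'
from bench import *
import numpy as np, cv2
def save(name,fn,up=1.5):
    c=camera(name); f=cv2.cvtColor(c["frame"],cv2.COLOR_RGB2BGR)
    cv2.imwrite("pics/"+fn,cv2.resize(f,None,fx=up,fy=up,interpolation=cv2.INTER_CUBIC)); return c
def K(c):
    f=c["frame"].shape[0]/2/np.tan(np.radians(c["fovy"])/2); return np.array([[f,0,c["cx"]],[0,f,c["cy"]],[0,0,1]])
def proj(c,P): return cv2.projectPoints(np.array(P,float).reshape(-1,3),np.array(c["rvec"],float),np.array(c["tvec"],float),K(c),None)[0].reshape(-1,2)
def ray(c,uv):
    R=cv2.Rodrigues(np.array(c["rvec"],float))[0]; d=R.T@np.linalg.inv(K(c))@np.array([uv[0],uv[1],1.]); o=-R.T@np.array(c["tvec"],float).ravel(); return o,d/np.linalg.norm(d)
def tri(c1,u1,c2,u2):
    o1,d1=ray(c1,u1);o2,d2=ray(c2,u2)
    s=np.linalg.lstsq(np.stack([d1,-d2],1),o2-o1,rcond=None)[0]
    a=o1+s[0]*d1;b=o2+s[1]*d2; return (a+b)/2,np.linalg.norm(a-b)
def onz(c,uv,z): o,d=ray(c,uv); return o+d*(z-o[2])/d[2]
E
python3 - <<'E'
from h import *
cs=save("scene","s0.png");ct=save("top","t0.png")
for n in ["feed_track","track_channel","catch","stop_pivot","stop_tip","sleeve_center","pocket","tall_sample","short_sample","vee_block","gauge_block"]:
    for cam in ("scene","top"):
        print(n,cam,[(np.round(d["xy"],1).tolist(),round(d["conf"],2)) for d in tip_of(cam,n)][:4])
print(read_state()); print({k:v for k,v in cs.items() if k!="frame"},{k:v for k,v in ct.items() if k!="frame"})
E
```

```text
pics
feed_track scene [([288.4, 218.8], 0.98)]
feed_track top [([271.6, 215.9], 0.89)]
track_channel scene [([302.6, 191.0], 0.9)]
track_channel top [([310.0, 187.9], 0.87)]Traceback (most recent call last):
  File "<stdin>", line 5, in <module>
ValueError: it knows: feed_track, gauge_block, pocket, short_sample, sleeve_center, stop_pivot, stop_tip, tall_sample, track_channel, vee_block
```

```bash
python3 - <<'E'
from h import *
cs=camera("scene");ct=camera("top")
for n in ["feed_track","track_channel","stop_pivot","stop_tip","sleeve_center","pocket","tall_sample","short_sample","vee_block","gauge_block"]:
    a=[tip_of(cam,n) for cam in ("scene","top")]
    for l in a: print(n,[(np.round(d["xy"],1).tolist(),round(d["conf"],2)) for d in l][:4])
    if a[0] and a[1]: print(tri(cs,a[0][0]["xy"],ct,a[1][0]["xy"]))
print(read_state()); print({k:v for k,v in cs.items() if k!="frame"},{k:v for k,v in ct.items() if k!="frame"})
E
```

```text
feed_track []
feed_track [([273.2, 212.7], 0.8)]
track_channel [([304.2, 189.3], 0.95)]
track_channel [([310.1, 186.7], 0.79), ([178.3, 236.0], 0.24)]
(array([ 0.6049832 , -0.30416695,  0.03554882]), np.float64(0.011347836727662212))
stop_pivot [([291.3, 219.8], 0.44)]
stop_pivot [([255.7, 234.0], 0.52)]
(array([ 0.49438045, -0.17410108,  0.07942761]), np.float64(0.0027371167826449093))
stop_tip [([301.2, 208.7], 0.52)]
stop_tip [([242.9, 150.6], 0.69), ([278.5, 222.6], 0.6), ([243.7, 126.4], 0.19)]
(array([ 0.60636192, -0.19089886,  0.06862195]), np.float64(0.17843553706745374))
sleeve_center [([267.8, 180.5], 0.63), ([317.3, 161.7], 0.56), ([298.3, 189.7], 0.46), ([300.6, 173.4], 0.46)]
sleeve_center [([307.9, 187.7], 0.71), ([368.7, 156.0], 0.7), ([274.6, 114.1], 0.65), ([294.4, 147.2], 0.44)]
(array([ 0.62705102, -0.25485227,  0.07411391]), np.float64(0.08858159509649816))
pocket [([283.7, 206.2], 0.96)]
pocket [([258.0, 215.3], 0.7)]
(array([ 0.53331803, -0.17882895,  0.09277364]), np.float64(0.00024311506586686114))
tall_sample [([235.8, 203.9], 0.39)]
tall_sample [([240.5, 153
[... 880 characters left out ...]
355470e-02,  3.79228220e-05]), 'ee_pos': array([ 0.27315918, -0.58982082,  0.23358667]), 'orientation': array([-8.99987809e+01, -3.61887831e-03, -1.55150162e+02]), 'wrist_force': array([-0.45742352,  0.24289069, -0.64146691]), 'moment': array([ 0.01380454, -0.03993291,  0.00508744]), 'gripper_width': 1.0046152745683865}
{'fovy': 48.021974464040035, 'cx': 257.6105909775462, 'cy': 189.5142321104538, 'rvec': array([ 1.17268035, -2.27680927,  1.04009236]), 'tvec': array([0.22967315, 0.46495623, 0.72587564])} {'fovy': 46.86261528686757, 'cx': 260.58895039509855, 'cy': 180.1858711118442, 'rvec': array([ 2.16505927, -2.11164921,  0.21631788]), 'tvec': array([-0.19890857,  0.61265196,  0.9568665 ])}
```

View pics/s0.png

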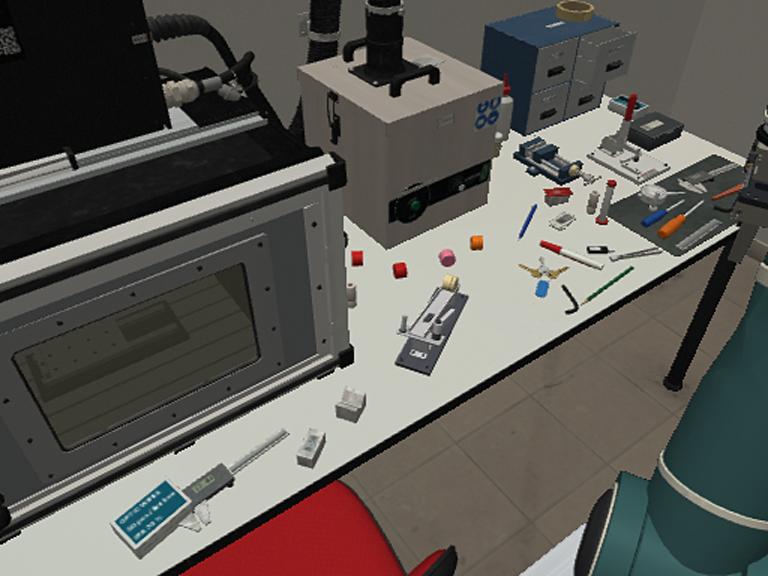

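View pics/t0.png

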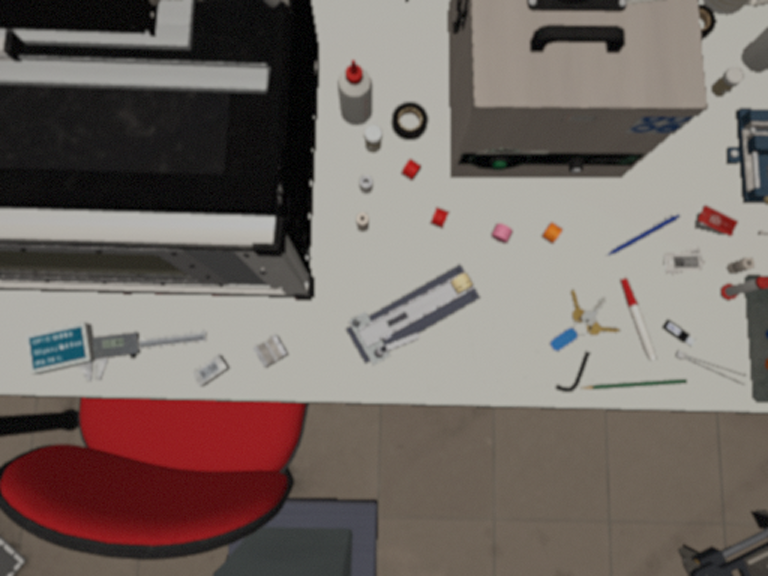

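The scene view shows the track at about (430,330) in the enlarged picture. The pale sleeve is at its far lower end (450,284). The pivot post is near (437,330), with the steel post at (405,322). In the top view the stop arm runs from (378,350) to (418,338), so it is open along the channel. Next I'll zoom in and fit the track pose.

```bash
python3 - <<'E'
from h import *
cs=camera("scene");ct=camera("top")
np.save("cams.npy",np.array([cs,ct],dtype=object),allow_pickle=True)
f=cv2.cvtColor(ct["frame"],cv2.COLOR_RGB2BGR)[165:250,220:330]; cv2.imwrite("pics/t1.png",cv2.resize(f,None,fx=7,fy=7,interpolation=cv2.INTER_CUBIC))
f=cv2.cvtColor(cs["frame"],cv2.COLOR_RGB2BGR)[175:260,250:330]; cv2.imwrite("pics/s1.png",cv2.resize(f,None,fx=7,fy=7,interpolation=cv2.INTER_CUBIC))
E
```

```text
(no output)
```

View pics/t1.png

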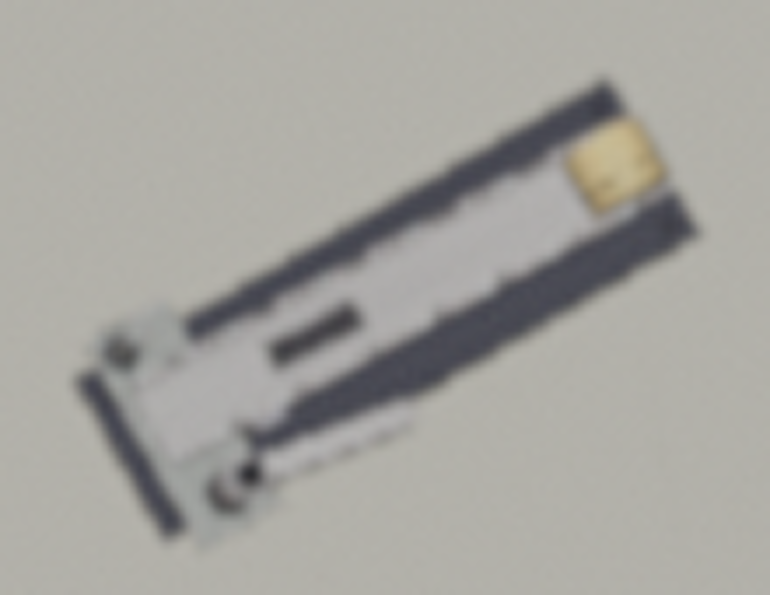

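View pics/s1.png

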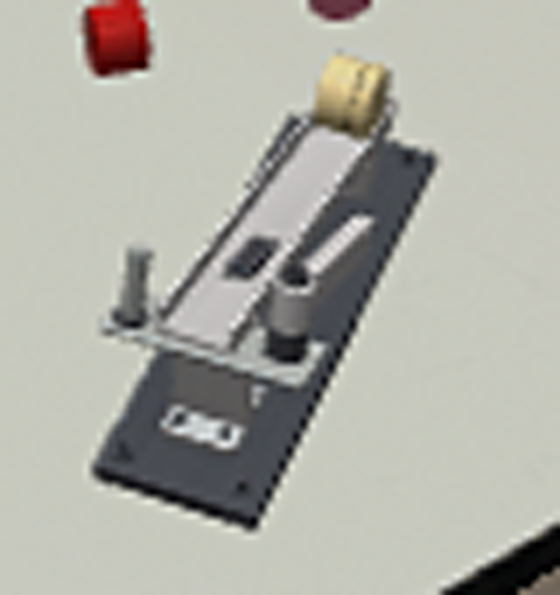

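The base plate corners, sleeve and slot are all clear in both crops. I'll fit the track pose to them, with the channel offset in the base also free, and overlay the model.

```bash
cat > fit.py <<'E'
from h import *
from scipy.optimize import least_squares
cs,ct=np.load("cams.npy",allow_pickle=True)
T=lambda U,V:((U+.5)/7-.5+220,(V+.5)/7-.5+165)
S=lambda U,V:((U+.5)/7-.5+250,(V+.5)/7-.5+175)
a=np.radians(14)
def Rz(y): c,s=np.cos(y),np.sin(y); return np.array([[c,-s,0],[s,c,0],[0,0,1]])
Rch=np.array([[np.cos(a),0,-np.sin(a)],[0,1,0],[np.sin(a),0,np.cos(a)]])
def base(p,P): return Rz(p[2])@np.array(P,float)+[p[0],p[1],0]
def ch(p,P): return base(p,Rch@np.array(P,float)+[p[3],0,p[4]])
obs=[(ct,T(605,80),'b',(-.106,-.032,.008),1),(ct,T(697,233),'b',(-.106,.032,.008),1),(ct,T(168,538),'b',(.106,.032,.008),1),(ct,T(80,380),'b',(.106,-.032,.008),1),
(cs,S(95,466),'b',(.106,-.032,.008),1),(cs,S(253,518),'b',(.106,.032,.008),1),(cs,S(436,155),'b',(-.106,.032,.008),1),
(ct,T(617,165),'c',(.0147,0,.015),1),(cs,S(351,95),'c',(.0147,0,.015),1),
(ct,(258,215.3),'c',(.158,0,.015),.4),(cs,(283.7,206.2),'c',(.158,0,.015),.4),
(ct,(255.7,234),'c',(.18,.03,.018),.4),(cs,(291.3,219.8),'c',(.18,.03,.018),.4),
(ct,T(315,333),'c',(.130,0,.001),.5),(cs,S(252,257),'c',(.130,0,.001),.5)]
def res(p):
    return np.concatenate([w*(proj(c,(base if k=='b' else ch)(p,P))[0]-uv) for c,uv,k,P,w in obs])
if __name__=="__main__":
    r=least_squares(res,[.57,-.22,np.radians(115),-.09,.02],loss='soft_l1')
    print(r.x,np.degrees(r.x[2]));print(np.round(r.fun.reshape(-1,2),2))
    np.save("p.npy",r.x);p=r.x
    for c,o,n in((ct,(220,165),'t'),(cs,(250,175),'s')):
        f=cv2.cvtColor(c["frame"],cv2.COLOR_RGB2BGR)[o[1]:o[1]+85,o[0]:o[0]+110]; f=cv2.resize(f,None,fx=7,fy=7,interpolation=cv2.INTER_CUBIC)
        def L(pts,col):
            q=(proj(c,pts)-o+.5)*7-.5
            cv2.polylines(f,[q.astype(int).reshape(-1,1,2)],True,col,1)
        L([base(p,(x,y,.008)) for x,y in((-.106,-.032),(.106,-.032),(.106,.032),(-.106,.032))],(0,0,255))
        L([ch(p,(x,y,.008)) for x,y in((0,-.0145),(.192,-.0145),(.192,.0145),(0,.0145))],(0,255,0))
        L([ch(p,(x,y,0)) for x,y in((.115,-.005),(.145,-.005),(.145,.005),(.115,.005))],(255,0,0))
        for th in (0,1.57,1.75,1.9):
            d=np.array([-np.sin(th),-np.cos(th),0])*.056
            L([ch(p,(.18,.03,.026)),ch(p,np.array([.18,.03,.026])+d)],(255,0,255))
        cv2.imwrite(f"pics/fit_{n}.png",f)
    print("sleeve",ch(p,(.0147,0,.015)),"piv",ch(p,(.18,.03,.018)),"tip0",ch(p,(.18,-.026,.018)))
E
python3 fit.py
```

```text
[ 0.55949447 -0.22094334  2.1186856  -0.09621914  0.02630225] 121.39174322750762
[[ 0.35 -0.99]
 [ 1.   -0.06]
 [-0.43  1.11]
 [-1.3   0.  ]
 [-0.56 -0.11]
 [ 0.53  0.  ]
 [ 0.08 -0.24]
 [ 0.24 -0.03]
 [ 0.1   0.04]
 [-0.71  0.52]
 [-0.36  1.97]
 [-0.29 -0.44]
 [ 0.1  -0.93]
 [ 0.32  0.03]
 [ 0.07 -0.17]]
sleeve [ 0.60407436 -0.29400059  0.04441293] piv [ 0.49529868 -0.17333377  0.08731351] tip0 [ 0.54310173 -0.14416412  0.08731351]
```

View pics/fit_t.png

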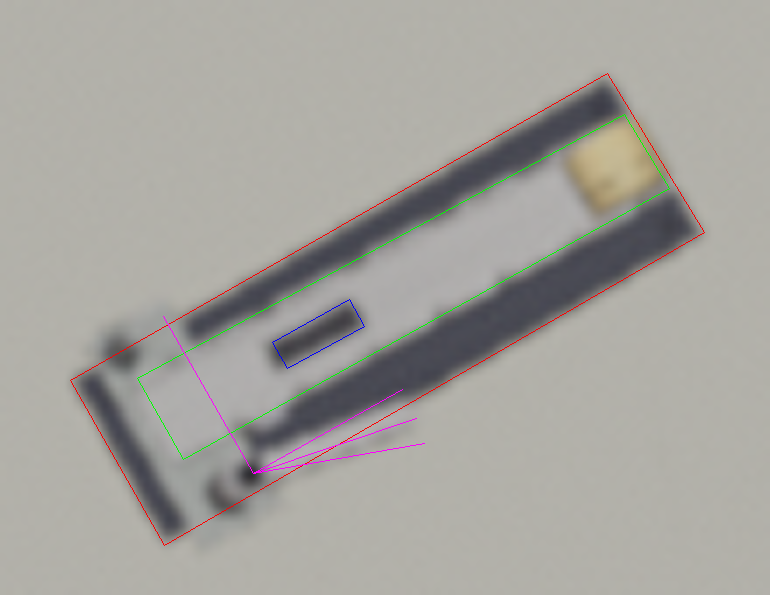

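View pics/fit_s.png

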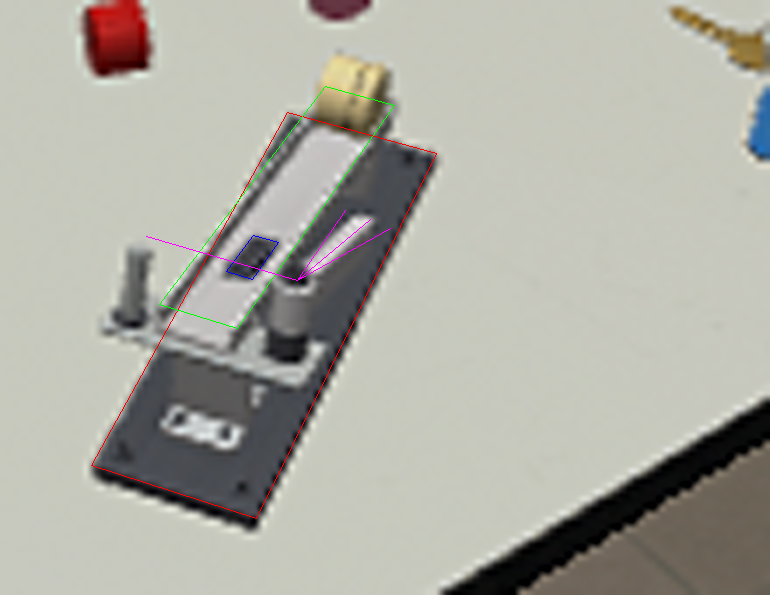

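The model lies within about 1–2 px of both pictures, and the arm stands at about 1.75 rad. That's enough to act on. The plan is closed fingers, jaws across the track and fingertips about 13 mm off the floor, sweeping the bar shut. First I'll check reach.

```bash
cat > plan.py <<'E'
from fit import *
p=np.load("p.npy")
YAW=np.degrees(p[2])
def tcp(x,y,ztip):
    # tool vertical: leading-edge (uphill, 10mm ahead) fingertip at channel height ztip; x,y = plan centre in channel coords at tip
    P=ch(p,(x,y,0)); 
    P[2]+= (ztip+.010*np.tan(a)*1.0)/1.0 + .019
    return P
def boxc(th,r=.040,gap=0.):
    n=np.array([np.cos(th),-np.sin(th)]); al=np.array([-np.sin(th),-np.cos(th)])
    h=.018*abs(n[1])+.010*abs(n[0])+.004+gap
    return np.array([.18,.03])+r*al-n*h
E
python3 - <<'E'
from plan import *
for yw in (YAW,YAW-180):
  for nm,P in [("arm0",tcp(*boxc(2.15),.013)),("arm1",tcp(*boxc(0),.013)),("sl0",tcp(-.03,0,.013)),("sl1",tcp(.14,0,.013))]:
    q=ik(P,[-90,0,yw]); print(round(yw,1),nm,np.round(P,3),None if q is None else np.round(q,1))
print(read_state()["time"])
E
```

```text
121.4 arm0 [ 0.467 -0.208  0.099] [  14.9   24.4    6.5  117.3   -4.3   38.5 -124.4]
121.4 arm1 [ 0.534 -0.16   0.101] [   9.1   27.9    5.3  110.9   -3.7   41.4 -132.1]
121.4 sl0 [ 0.625 -0.328  0.054] [  17.1   43.6   11.7   89.9  -11.    47.5 -115.5]
121.4 sl1 [ 0.539 -0.187  0.095] [  10.5   29.4    6.7  109.4   -5.    41.5 -128.5]
-58.6 arm0 [ 0.467 -0.208  0.099] [ 42.5  27.6 -27.2 115.5  18.8  41.1  35. ]
-58.6 arm1 [ 0.534 -0.16   0.101] [ 37.6  32.2 -31.3 108.9  23.   45.1  25.2]
-58.6 sl0 [ 0.625 -0.328  0.054] [ 38.8  45.6 -20.9  88.2  19.5  49.8  42.3]
-58.6 sl1 [ 0.539 -0.187  0.095] [ 37.9  33.2 -28.7 107.5  21.9  44.8  28.8]
1.5
```

```bash
python3 - <<'E'
from plan import *
O=[-90,0,YAW-180]
set_gripper(0.0,20)
P=tcp(*boxc(2.2,gap=.004),.013)
movep([P[0],P[1],.22],O)
print(read_state()["time"],read_state()["wrist_force"])
g=move_l(P.tolist(),max_speed=.1,guard=6)
s=read_state();print(g,s["time"],s["ee_pos"]-P,s["wrist_force"],s["gripper_width"])
c=camera("scene"); f=cv2.cvtColor(c["frame"],cv2.COLOR_RGB2BGR)[150:270,230:350]; cv2.imwrite("pics/s2.png",cv2.resize(f,None,fx=5,fy=5,interpolation=cv2.INTER_CUBIC))
E
```

```text
4.425 [ 0.1300319  -0.23040578 -0.98586065]
False 5.7667 [ 0.00047429 -0.00016207  0.00057274] [-0.34765877  0.43205369  0.21301866] 0.0035789638180214176
```

View pics/s2.png

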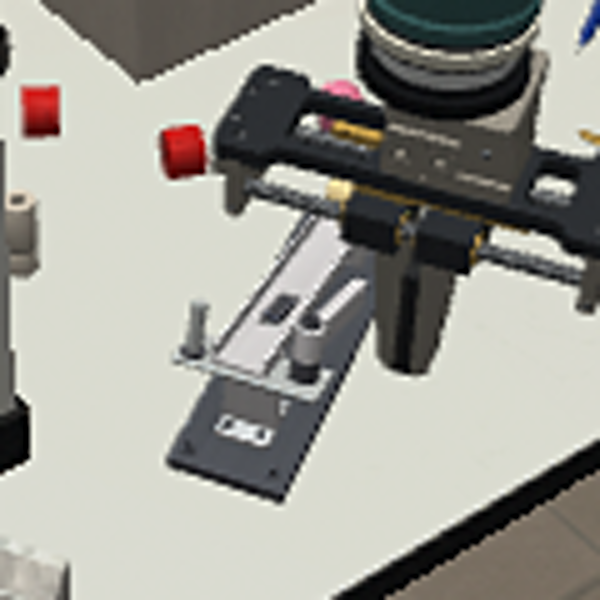

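The closed fingers are down outside the bar, at about (410,360), clear of the arm and plate. They taper towards the tips. Now I'll sweep the arm shut.

```bash
python3 - <<'E'
from plan import *
for th in np.arange(2.0,0.15,-.2).tolist()+[0.15]:
    P=tcp(*boxc(th),.013)
    g=move_l(P.tolist(),max_speed=.06,guard=10)
    s=read_state();print(round(th,2),g,round(s["time"],2),np.round(s["wrist_force"],1))
    if g: break
else:
    P=tcp(*boxc(-.15),.013); g=move_l(P.tolist(),max_speed=.03,guard=5)
    s=read_state();print("end",g,s["time"],s["wrist_force"]); d=s["ee_pos"]-tcp(*boxc(0),.013); print(Rz(p[2]).T@d)
c=camera("scene"); f=cv2.cvtColor(c["frame"],cv2.COLOR_RGB2BGR)[150:270,230:350]; cv2.imwrite("pics/s3.png",cv2.resize(f,None,fx=5,fy=5,interpolation=cv2.INTER_CUBIC))
E
```

```text
2.0 False 6.18 [ 0.6 -0.3  0.6]
1.8 False 6.5 [0.1 1.3 0.3]
1.6 False 6.83 [-0.9 -0.4  0.7]
1.4 False 7.11 [-0.3 -0.8  0.1]
1.2 False 7.4 [0.4 0.5 0.3]
1.0 False 7.7 [-0.2  0.4  0. ]
0.8 False 8.02 [ 0.2 -0.4  1. ]
0.6 False 8.34 [ 0.4 -0.2  0.6]
0.4 False 8.68 [-1.  -0.8 -0.4]
0.2 False 9.02 [-0.1 -0.4 -0.5]
0.15 False 9.27 [ 0.8 -0.6 -0.3]
end True 9.5667 [ 1.63593634 -1.94820158 -0.29820754]
[-0.00508123  0.00168766 -0.00096713]
```

View pics/s3.png

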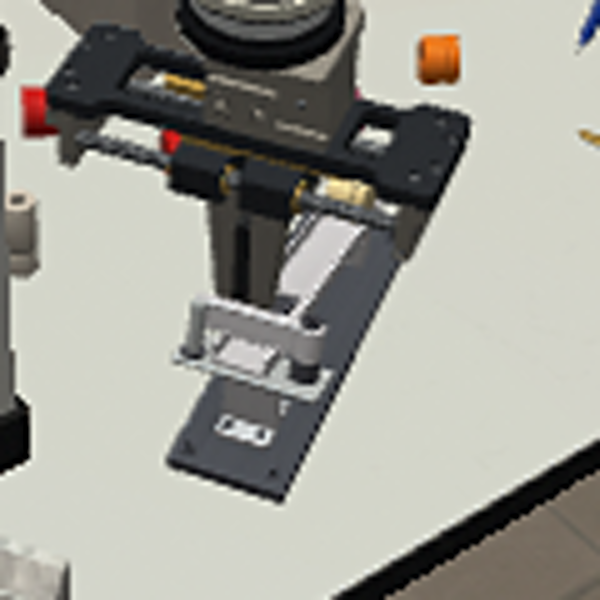

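The bar now spans the track from (315,335) to (200,310) beside the post. The guard tripped 5 mm short of nominal, so I'll press again a bit harder to make sure it's seated.

```bash
python3 - <<'E'
from plan import *
def rep(t):
    s=read_state(); d=s["ee_pos"]-tcp(*boxc(0),.013); print(t,round(s["time"],2),np.round(Rz(p[2]).T@d*1000,2),"F track",np.round(Rz(p[2]).T@s["wrist_force"],1))
rep(0); sleep(.3); rep(1)
for gd in (8,12):
    q=read_state()["ee_pos"]; ux=ch(p,(1,0,0))-ch(p,(0,0,0))
    print(move_l((q+ux*.008).tolist(),max_speed=.02,guard=gd)); rep(gd); sleep(.2); rep("s")
c=camera("scene"); f=cv2.cvtColor(c["frame"],cv2.COLOR_RGB2BGR)[190:250,255:305]; cv2.imwrite("pics/s4.png",cv2.resize(f,None,fx=10,fy=10,interpolation=cv2.INTER_CUBIC))
E
```

```text
0 9.62 [-5.06  1.67 -1.06] F track [-2.3 -0.4  0.5]
1 9.92 [-4.98  1.84 -1.32] F track [-3.3 -0.5  1.9]
True
8 10.17 [-5.12  1.93 -0.78] F track [-2.5 -0.6  0.3]
s 10.37 [-5.18  1.87 -0.85] F track [-0.9  0.3  0.1]
True
12 10.68 [-5.02  2.07  0.11] F track [-2.  -0.3  1.1]
s 10.88 [-5.02  2.    0.02] F track [-3.5 -0.3  0.1]
```

View pics/s4.png

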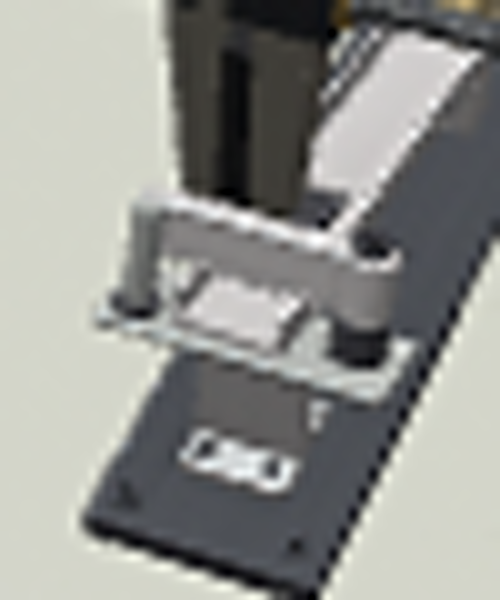

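The bar didn't move under 12 N, so it's seated on its post. It also tells me the leading finger face lies about 15 mm ahead of my nominal centre, counting model error. Next I'll back off, go behind the sleeve and take a picture.

```bash
python3 - <<'E'
from plan import *
O=[-90,0,YAW-180]
q=read_state()["ee_pos"]; ux=ch(p,(1,0,0))-ch(p,(0,0,0))
q2=q-ux*.02; q2[2]=q[2]
move_l(q2.tolist(),max_speed=.06)
move_l([q2[0],q2[1],.2],max_speed=.15)
P=tcp(-.035,0,.0145)
movep([P[0],P[1],.2],O)
f=cv2.cvtColor(camera("top")["frame"],cv2.COLOR_RGB2BGR); 
g=move_l(P.tolist(),max_speed=.1,guard=6)
s=read_state();print(g,s["time"],s["ee_pos"]-P,s["wrist_force"])
c=camera("scene"); f=cv2.cvtColor(c["frame"],cv2.COLOR_RGB2BGR)[150:250,250:350]; cv2.imwrite("pics/s5.png",cv2.resize(f,None,fx=6,fy=6,interpolation=cv2.INTER_CUBIC))
c=camera("top"); f=cv2.cvtColor(c["frame"],cv2.COLOR_RGB2BGR)[130:250,220:350]; cv2.imwrite("pics/t5.png",cv2.resize(f,None,fx=5,fy=5,interpolation=cv2.INTER_CUBIC))
E
```

```text
False 14.5833 [ 0.00048986 -0.00020828  0.00083156] [-0.20178667 -0.76841272 -0.17880544]
```

View pics/s5.png

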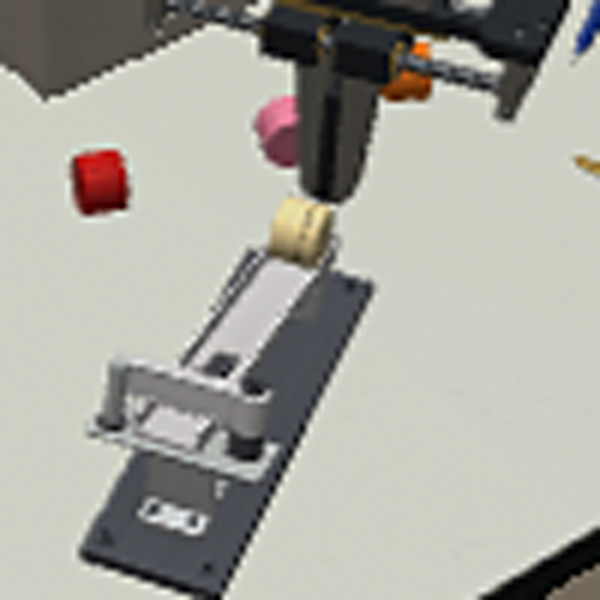

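View pics/t5.png

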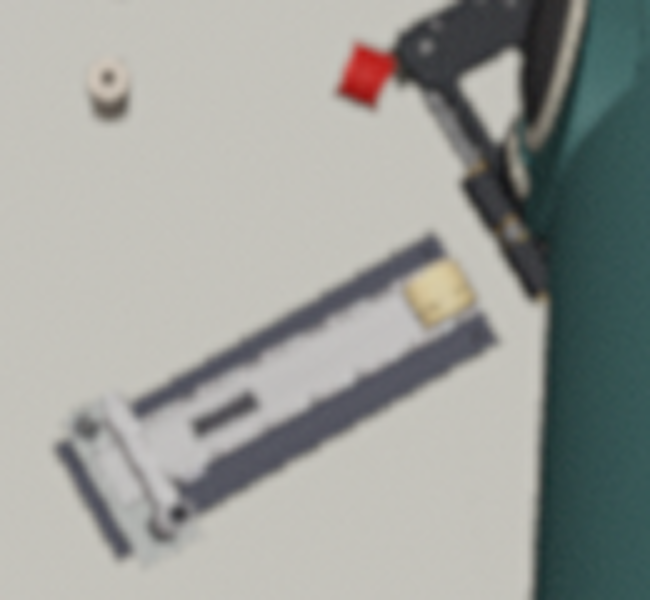

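The stop arm lies square across at the upper end: pivot (180,515), tip (115,400) in the top crop. The fingers stand below the sleeve, which is still against the lip. I'll push it slowly up the slope in one go, guarded for the contact with the stop.

```bash
python3 - <<'E'
from plan import *
def rep(t):
    s=read_state(); d=s["ee_pos"]-tcp(0,0,.0145); print(t,round(s["time"],2),np.round(Rz(p[2]).T@d*1000/np.array([np.cos(a),1,1]),1),"F",np.round(Rz(p[2]).T@s["wrist_force"],1))
g=move_l(tcp(.136,0,.0145).tolist(),max_speed=.035,guard=8); rep(g)
c=camera("scene"); f=cv2.cvtColor(c["frame"],cv2.COLOR_RGB2BGR)[150:250,250:350]; cv2.imwrite("pics/s6.png",cv2.resize(f,None,fx=6,fy=6,interpolation=cv2.INTER_CUBIC))
sleep(.2);rep("")
E
```

```text
False 19.72 [1.331e+02 1.000e-01 3.350e+01] F [-6.4  0.6 -1.2]
 19.97 [1.331e+02 1.000e-01 3.350e+01] F [-6.9  0.3 -2.2]
```

View pics/s6.png

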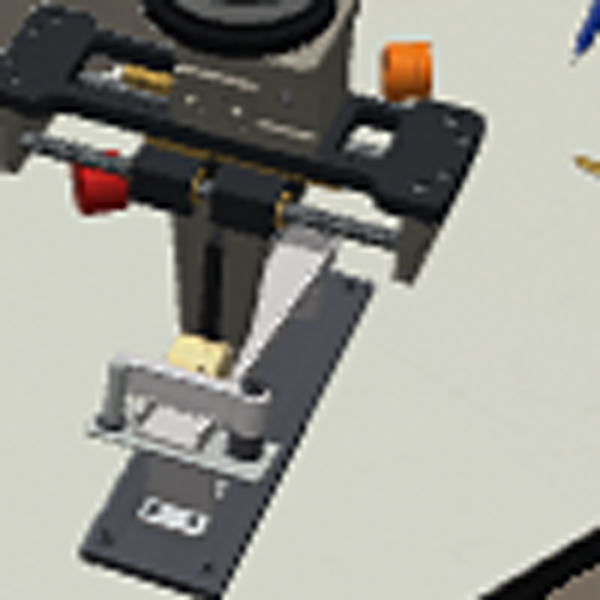

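The sleeve is hard against the stop arm at (200,355), with a steady 6.9 N at the expected position. I'll draw away gently and check.

```bash
python3 - <<'E'
from plan import *
q=read_state()["ee_pos"]; ux=ch(p,(1,0,0))-ch(p,(0,0,0))
q2=q-ux*.03; q2[2]=q[2]
move_l(q2.tolist(),max_speed=.03)
c=camera("scene"); f=cv2.cvtColor(c["frame"],cv2.COLOR_RGB2BGR)[150:250,250:350]; cv2.imwrite("pics/s7a.png",cv2.resize(f,None,fx=6,fy=6,interpolation=cv2.INTER_CUBIC))
move_l([q2[0],q2[1],.2],max_speed=.12)
movep([.35,-.5,.25],[-90,0,YAW-180]); sleep(.2)
c=camera("scene"); f=cv2.cvtColor(c["frame"],cv2.COLOR_RGB2BGR)[150:250,230:350]; cv2.imwrite("pics/s7.png",cv2.resize(f,None,fx=6,fy=6,interpolation=cv2.INTER_CUBIC))
ct=camera("top"); f=cv2.cvtColor(ct["frame"],cv2.COLOR_RGB2BGR)[165:250,220:330]; cv2.imwrite("pics/t7.png",cv2.resize(f,None,fx=7,fy=7,interpolation=cv2.INTER_CUBIC))
for cam,cc in(("scene",c),("top",ct)):
    print([(np.round(d["xy"],1).tolist(),round(d["conf"],2)) for d in tip_of(cam,"sleeve_center")],proj(cc,ch(p,(.158,0,.015))))
    print([(np.round(d["xy"],1).tolist(),round(d["conf"],2)) for d in tip_of(cam,"stop_tip")],proj(cc,ch(p,(.18,-.026,.018))))
print(read_state()["time"])
E
```

```text
[([265.9, 181.7], 0.63), ([299.6, 173.3], 0.54), ([232.7, 173.0], 0.53), ([282.6, 212.7], 0.45), ([315.1, 160.7], 0.43)] [[282.81193749 211.13600676]]
[([271.5, 208.4], 0.59), ([287.7, 220.2], 0.47)] [[270.16094685 211.17020603]]
[([272.0, 113.0], 0.7), ([330.1, 156.0], 0.68), ([255.2, 214.7], 0.63), ([293.7, 144.6], 0.56), ([370.2, 157.7], 0.47)] [[256.22616466 216.5914438 ]]
[([240.8, 213.5], 0.6)] [[242.20114331 210.65243178]]
24.0833
```

View pics/s7.png

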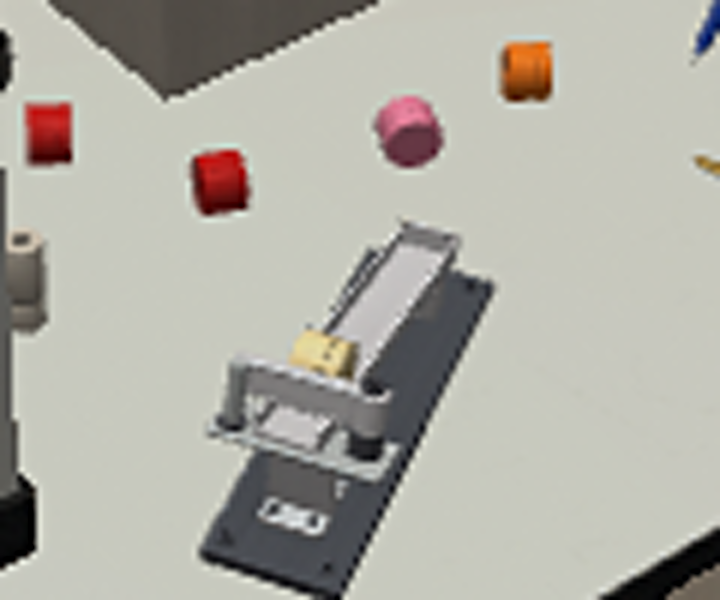

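View pics/t7.png

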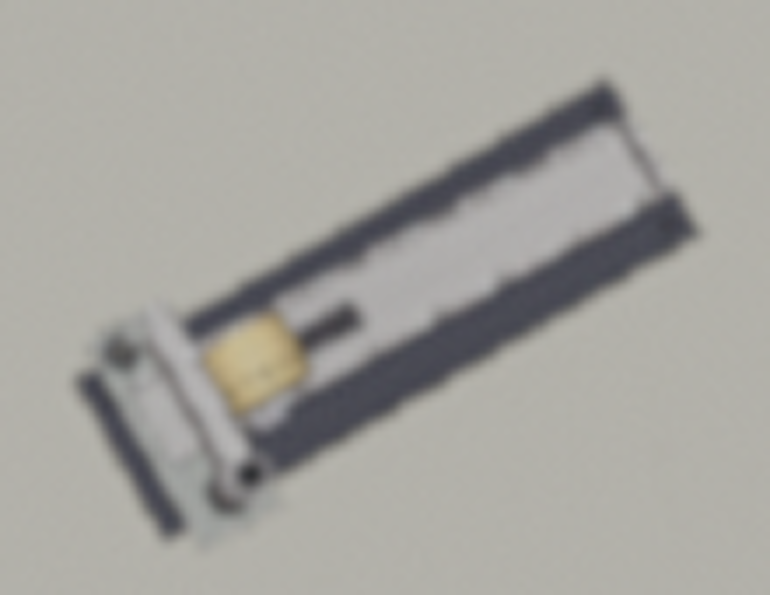

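In both views the sleeve has stayed in the pocket about 3 s after the fingers left: (322,352) in the scene crop, (257,362) in the top crop. The bar is still across and everything around the track is where it was. I'll hand it in.

```bash
python3 - <<'E'
from h import *
sign_off()
E
```

```text
the job is handed in; nothing more can be done
```

The feed track is ready for marking. The stop arm is shut, the sleeve sits in the pocket between it and the raised catch, and the job was handed in at about 24 s of the 58 s allowed.

- **Stop arm:** I swept it shut with the closed fingers and pressed it on to its post. It did not move further when pressed until the 12 N guard tripped.
- **Sleeve:** I pushed it from the lip up over the catch in one slow stroke of about 35 mm/s, until it pressed on the stop arm with about 7 N. Then I drew the fingers gently back and up.

**Last checks:** About 3 s after I drew away, both cameras showed the sleeve still in the pocket and the stop arm square across. The samples and blocks that showed in my pictures had not moved; I did not re-check the V block and gauge block, which the arm did not work near. The sleeve detections lay within about 2 px of the predicted pocket position.

**What disagreed or was not seen:**
- **Guard stop:** the shut position came about 5 mm before my fitted nominal. I put this down to finger width and fit error, and the push on the sleeve ended about where that predicted.
- **Stop arm tip:** detections differed from the model by up to about 3 px.
- **Catch:** it is hidden under the sleeve, so I take it to be up only because the sleeve did not roll back.

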